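# Lock the filter funnel with the blue lock ring

### The arm

A 7-joint arm with a two-finger parallel gripper is mounted at the origin on the work surface. World frame = base frame: x ahead of the robot, y to its left, z up, the work surface at z = 0. Lengths are in m, angles in degrees, forces in N, time in s.
With the tool pointing down it reaches from about 0.375 to 0.925 m from the base axis. Payload 3.1 kg.
Tool frame: the origin (TCP) lies midway between the tips of the shut fingers; the grasp point (between the pads) lies 19 mm behind it; z points along the fingers, y is the line along which they close (so a half turn about z gives the same grasp; the last joint's range is limited). The gripper opens to 85 mm and grips with 20 to 120 N. Pads are 22 mm wide; open, the fingers measure 114 mm over their backs; the gripper's body (76 mm by 85 mm) begins 54 mm behind the grasp point. The pads swing forward as they close: fully open they stand 13 mm farther back than shut.
Start: joints at [-80.833, 21.939, 2.515, 91.553, -1.026, 66.532, -2.859], TCP at [0.166, 0.629, 0.231] pointing down, gripper open.
Joint ranges: [-149.38, 149.38], [-23.57, 123.04], [-84.95, 90], [0, 143.3], [-89.99, 269.99], [3.08, 112.72], [-163.45, 163.45]. Speed limits (degrees/s): [159.86, 159.86, 180, 180, 180, 180, 180].

### API

Orientations are given as a 3x3 rotation matrix whose columns are the frame's x, y, z axes.
In Python, from rig import robot, viewer gives the robot as it stands.
- The arm moves only by the shell command python3 -m inch 'ROWS'. ROWS is JSON, a list of rows, each a list of 7 numbers: the opening, from -1 (shut) to 1 (fully open), then the shift along the tool's x, y, z in units of 10 cm (1.0 is 10 cm), then the turn, a rotation vector about the tool's x, y, z in units of 180 degrees (1.0 is 180 degrees). A call has 1 to 20 rows; each row shifts and turns the commanded pose from where the row before left it, along the tool's axes as they then stand; what a row does not reach is not made up. A row lasts 1/12 s, in which the tool goes at most 41.7 mm and 7.16 degrees, less where a joint would pass 70% of its speed; a pose out of reach is approached as far as the arm can. A call with a number of a shift or a turn outside -1 to 1 is refused whole. A call with a gripper value outside its range is refused whole. The fingers move at their own pace and stop on an object; the grip force is fixed at half the most. Time passes only in rows, so rows that do not move let the fingers close. It gives the time, the measured TCP pose, the force, the opening and the grip force at its end, in the units of the state.
- robot.read_state(): the state, without advancing time (a new reading comes with each control period).
- viewer.capture(name): name is "scene" or "top" or "wrist"; returns the picture (420x560x3 uint8, blue, green, red); there is no depth.
- viewer.get_calibration(name): a dict with "intrinsics" (3x3 intrinsics, pixels), "world_from_camera" (4x4, takes a point from camera to world coordinates); the wrist camera has in their place "tool_from_camera" (4x4, takes a point from camera to tool coordinates, whose origin is the TCP and whose axes are the flange's). Camera axes: x right, y down, z forward; pixel columns grow to the right and rows downward; lengths in m; the calibration is good to about 2 mm. A picture is of the moment at which its call begins: read the wrist's pose just before it. get_calibration takes no time and is no camera call.
- robot.job_done(): hands the job in; it is judged then, once.
The state is a dict: "t": time; "q": joint angles; "dq": joint speeds; "tau": joint torques, N m; "eef_pos": TCP position; "ee_rot": TCP orientation; "contact_force": force on the tool from outside, world axes, zero at the start; "wrist_torque": the same for the moment, N m; "gripper_width": finger opening in m; "grip_force": force on a finger pad.
Only numpy, scipy, OpenCV 4.12 (cv2) and the standard library are available. Lean on these libraries where they do the work, as an engineer would, in place of code of your own. Each camera call takes 0.05 s, during which the arm holds its last target. There are 200 camera calls.

### The job

One of the two steel filter holders on the hood's work surface has a blue knurled lock ring. Turn the blue ring clockwise (seen from above) until it reaches its stop, its white stripe at the green mark, while keeping the funnel barrel inside it still, so do not force the ring past the stop; do not turn the other holder's plain metal ring. Then let go.

Things in the scene. Friction and masses are not known exactly. Their poses are not given: they have to be found in the camera images.
- blue_ring_center (a point): Centre of the blue knurled ring, half-way up it, on its vertical axis, 78 mm above the table. Ring: 58 mm diameter, 24 mm tall, white stripe on top; grip it across its diameter from above, from any side. The steel barrel inside it (36 mm diameter) rises 38 mm above this point, its yellow lip 25 mm out from the axis. The holder's fixed flange (84 mm disc) has its top 22 mm below this point.
- blue_ring (a joint): Angle of the blue ring on its barrel (rad), growing clockwise from above: 0 = open (white stripe at the red mark on the flange), 1.3 = at its stop, locked (stripe at the green mark). Starts at 0 to 0.35. Friction 0.07 N m; it does not rise or sink and stays where it is left. Past the stop it drags the barrel along.
- blue_barrel (a joint): Angle of the blue holder's barrel in the fixed housing (rad), clockwise from above positive. Starts at 0, its yellow lip over the yellow mark on the flange. Seat friction of 0.45 N m holds it: it turns if it is gripped and turned or if the ring is forced past its stop.
- plain_ring (a joint): The other holder, of the same shape and size, with a bare-metal ring: angle of that ring (rad), 0 = open, 1.3 = locked. Starts at 0 and is to stay there.

How it is judged:
By the outcome, as a careful person would: the job done as asked, in the order asked, and still so for the second after the job is handed in, with the robot touching nothing.
It also fails if it takes over 32 s, if anything falls off the work surface, if the arm or the gripper's body presses on something with over 40 N, if the wrist force passes 120 N, or if a joint passes its speed limit or range.

## Working session

There is one attempt and no reset: what is moved stays moved. The work goes in short steps, Python scripts to look and compute and a shell command to move; the robot and the scene stay as the last step left them, time stands still between calls to the robot, and variables do not carry over. Pictures are saved under pics/ and viewed, at most 10 in all, crops included, and the job is handed in when it is done.

```bash
mkdir -p pics; python3 - <<'E'
from rig import robot, viewer
import cv2,numpy as np
np.set_printoptions(precision=4,suppress=True)
s=robot.read_state();print(s['t'],s['eef_pos'],s['ee_rot'],s['gripper_width'])
ims=[]
for n in("scene","top"):
    im=viewer.capture(n);cv2.imwrite(f'pics/{n}.png',im)
    c=viewer.get_calibration(n);print(n,c)
print(viewer.get_calibration("wrist"))
E
```

```text
0.0 [0.1655 0.6276 0.2299] [[-0.967   0.2548 -0.0005]
 [ 0.2548  0.967  -0.0026]
 [-0.0002 -0.0027 -1.    ]] 0.08573995680664523
scene {'intrinsics': array([[392.2253,   0.    , 277.0994],
       [  0.    , 392.2253, 211.2337],
       [  0.    ,   0.    ,   1.    ]]), 'world_from_camera': array([[-0.8022,  0.3674, -0.4707,  0.8651],
       [ 0.5971,  0.4915, -0.634 ,  0.4454],
       [-0.0016, -0.7896, -0.6136,  0.5062],
       [ 0.    ,  0.    ,  0.    ,  1.    ]])}
top {'intrinsics': array([[393.2053,   0.    , 280.9794],
       [  0.    , 393.2053, 208.7143],
       [  0.    ,   0.    ,   1.    ]]), 'world_from_camera': array([[-0.0271, -0.9979,  0.0589,  0.4858],
       [-0.9996,  0.0275,  0.0063, -0.0094],
       [-0.0079, -0.0587, -0.9982,  0.711 ],
       [ 0.    ,  0.    ,  0.    ,  1.    ]])}
{'intrinsics': array([[378.343 ,   0.    , 280.9247],
       [  0.    , 378.343 , 205.3301],
       [  0.    ,   0.    ,   1.    ]]), 'tool_from_camera': array([[-0.0002, -0.9502, -0.3117,  0.0805],
       [ 1.    , -0.0001, -0.0002,  0.0014],
       [ 0.0001, -0.3117,  0.9502, -0.1429],
       [ 0.    ,  0.    ,  0.    ,  1.    ]])}
```

View pics/top.png

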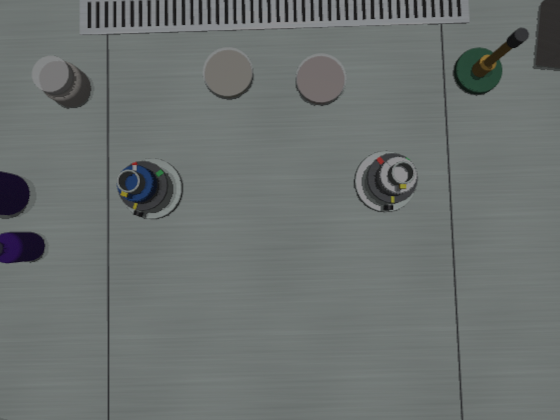

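View pics/scene.png

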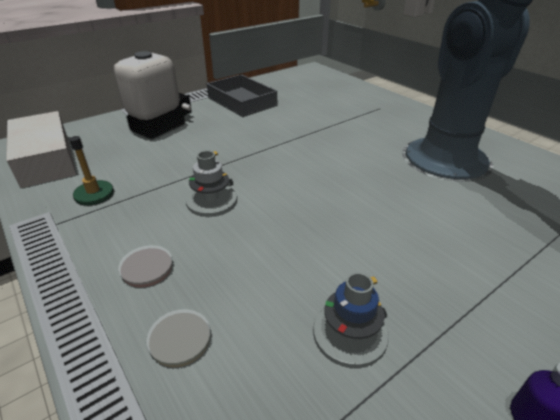

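The blue holder is at about (135,185) in the top view and (357,305) in the scene view. The plain one is at (390,180) in the top view, well away. I'll zoom in on the blue one.

```bash
python3 - <<'E'
import cv2,numpy as np
a=cv2.imread('pics/top.png')[150:230,105:195];b=cv2.imread('pics/scene.png')[265:365,305:400]
f=lambda i,k:cv2.resize(i,None,fx=k,fy=k,interpolation=cv2.INTER_CUBIC)
A=f(a,4.4);B=f(b,4);h=max(A.shape[0],B.shape[0])
p=lambda i:cv2.copyMakeBorder(i,0,h-i.shape[0],0,0,cv2.BORDER_CONSTANT)
o=np.hstack([p(A),p(B)]);print(o.shape,A.shape);cv2.imwrite('pics/c1.png',cv2.convertScaleAbs(o,alpha=1.6))
E
```

```text
(400, 776, 3) (352, 396, 3)
```

View pics/c1.png

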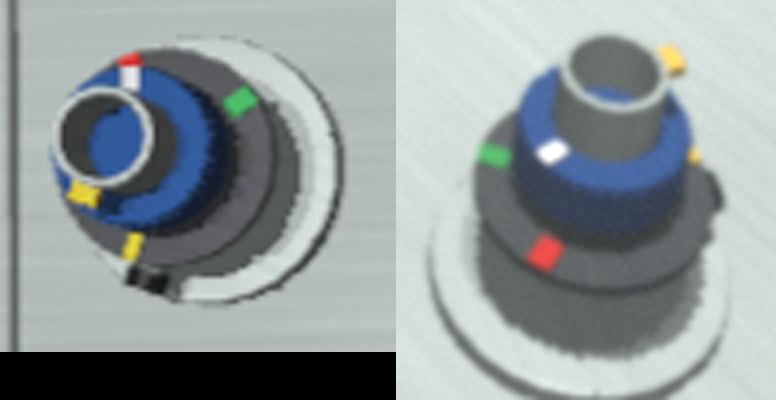

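The crop shows the rim centre at (103,137) on the left and (612,72) on the right. The stripe is at (130,77) and (552,152), and the green and red marks are clear in both views. Next I triangulate.

```bash
cat > h.py <<'E'
from rig import robot, viewer
import cv2,numpy as np
np.set_printoptions(precision=4,suppress=True)
def ray(n,uv,T=None):
    c=viewer.get_calibration(n)
    T=c['world_from_camera'] if T is None else T@c['tool_from_camera']
    d=T[:3,:3]@np.linalg.inv(c['intrinsics'])@[*uv,1];return T[:3,3],d/np.linalg.norm(d)
def tri(rays):
    A=0;b=0
    for o,d in rays:
        P=np.eye(3)-np.outer(d,d);A=A+P;b=b+P@o
    x=np.linalg.solve(A,b);return x,[np.linalg.norm(np.cross(x-o,d)) for o,d in rays]
def atz(n,uv,z,T=None):
    o,d=ray(n,uv,T);return o+d*(z-o[2])/d[2]
def pose():
    s=robot.read_state();T=np.eye(4);T[:3,:3]=s['ee_rot'];T[:3,3]=s['eef_pos'];return T
E
python3 - <<'E'
from h import *
t=lambda x,y:((x+.5)/4.4+104.5,(y+.5)/4.4+149.5)
s=lambda x,y:((x-396+.5)/4+304.5,(y+.5)/4+264.5)
P={}
for n,a,b in [('rim',(103,137),(612,72)),('stripe',(130,77),(552,152)),('red',(130,60),(545,252)),('green',(240,101),(494,155)),('lip',(84,195),(672,60))]:
    x,e=tri([ray('top',t(*a)),ray('scene',s(*b))]);P[n]=x;print(n,x,e)
c=atz('top',t(103,137),.116);print('rim@.116',c,atz('scene',s(612,72),.116))
print('reach',np.hypot(*c[:2]))
for n,uv,z in [('stripe',(130,77),.09),('red',(130,60),.056),('green',(240,101),.056),('yel',(133,246),.056),('lip',(84,195),.11)]:
    v=atz('top',t(*uv),z)-P['rim'];print(n,np.hypot(*v[:2]),'cw from +x',-np.degrees(np.arctan2(v[1],v[0])))
E
```

```text
rim [0.5701 0.2277 0.1141] [np.float64(0.00030770672706529906), np.float64(0.0003077067270655918)]
stripe [0.5946 0.2273 0.091 ] [np.float64(0.0008322208650157246), np.float64(0.0008322208650156076)]
red [0.6062 0.2396 0.0599] [np.float64(0.0014208660858959572), np.float64(0.0014208660858960394)]
green [0.5901 0.1981 0.0572] [np.float64(0.0008479014959957111), np.float64(0.0008479014959957272)]
lip [0.5499 0.2351 0.1131] [np.float64(0.000722457731145809), np.float64(0.0007224577311457983)]
rim@.116 [0.5701 0.2267 0.116 ] [0.5713 0.2289 0.116 ]
reach 0.6135013801537956
stripe 0.025268425455360868 cw from +x 1.3165762226256363
red 0.03978661890272851 cw from +x -18.058306283433733
green 0.03630415443679414 cw from +x 55.01856752383142
yel 0.03554788183203632 cw from +x -161.03063870349837
lip 0.02107692654074631 cw from +x -157.24105017390872
```

The measurements agree with the given sizes. The axis is at about (0.570, 0.2275), the rim at z=0.114 and the ring top at z=0.091. The stripe is about 54° short of green, which matches a 0.35 rad start. I'll move over it with some extra height to clear the bottles.

```bash
python3 -m inch '[[1,0,0,-0.35,0,0,0],[1,-0.2,-0.1,-0.2,0,0,0],[1,-0.35,-0.2,0,0,0,0],[1,-0.35,-0.2,0,0,0,0],[1,-0.35,-0.2,0,0,0,0],[1,-0.35,-0.2,0,0,0,0],[1,-0.35,-0.2,0,0,0,0],[1,-0.35,-0.2,0,0,0,0],[1,-0.35,-0.2,0,0,0,0],[1,-0.35,-0.2,0,0,0,0],[1,-0.35,-0.2,0,0,0,0],[1,-0.35,-0.2,0,0,0,0],[1,-0.35,-0.2,0,0,0,0],[1,-0.35,-0.2,0.1,0,0,0],[1,-0.35,-0.2,0.2,0,0,0],[1,-0.18,-0.14,0.2,0,0,0],[1,0,0,0,0,0,0],[1,0,0,0,0,0,0]]'; python3 - <<'E'
from h import *
T=pose();im=viewer.capture('wrist');np.save('T1.npy',T);cv2.imwrite('pics/w1.png',im)
s=robot.read_state();print(s['t'],T,s['q'],s['contact_force'],s['wrist_torque'])
E
```

```text
t: 1.6
eef_pos: [0.5675, 0.2273, 0.2354]
ee_rot: [[-0.966, 0.26, -0.004], [0.26, 0.966, -0.003], [0.003, -0.004, -1.0]]
contact_force: [0.3, 0.7, 0.1]
gripper_width: 0.085
grip_force: 0.0
1.65 [[-0.9657  0.2596 -0.004   0.5675]
 [ 0.2597  0.9657 -0.0029  0.2273]
 [ 0.0031 -0.0039 -1.      0.2354]
 [ 0.      0.      0.      1.    ]] [-42.9968  18.2546  20.8689  97.403   -7.0626  65.7644  55.0067] [-0.0298  1.4411 -0.341 ] [ 0.029  -0.0308  0.0027]
```

View pics/w1.png

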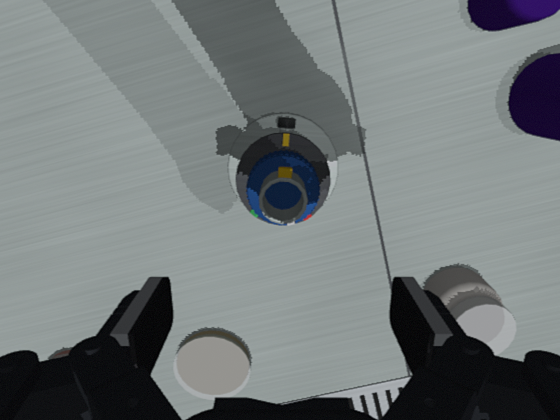

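The wrist view shows the rim centre at about (283,198), the lip at (286,172) and the yellow mark at (286,140), with nothing in the way between the fingers. I'll cross-check the axis with this view.

```bash
python3 - <<'E'
from h import *
T=np.load('T1.npy')
im=cv2.imread('pics/w1.png')[100:240,220:345]
cv2.imwrite('pics/c2.png',cv2.convertScaleAbs(cv2.resize(im,None,fx=4.2,fy=4.2,interpolation=cv2.INTER_CUBIC),alpha=1.8))
print(atz('wrist',(283,198),.116,T),tri([ray('wrist',(283,198),T),ray('top',(128,180.8)),ray('scene',(358.6,282.6))]))
print(tri([ray('wrist',(283,198),T),ray('top',(128,180.8))]))
E
```

```text
[0.5677 0.2297 0.116 ] (array([0.5695, 0.2283, 0.1132]), [np.float64(0.001518575721633231), np.float64(0.0010012766548698994), np.float64(0.0008336308276851827)])
(array([0.5704, 0.2293, 0.1089]), [np.float64(0.0006485259577093585), np.float64(0.0006485259577092671)])
```

View pics/c2.png

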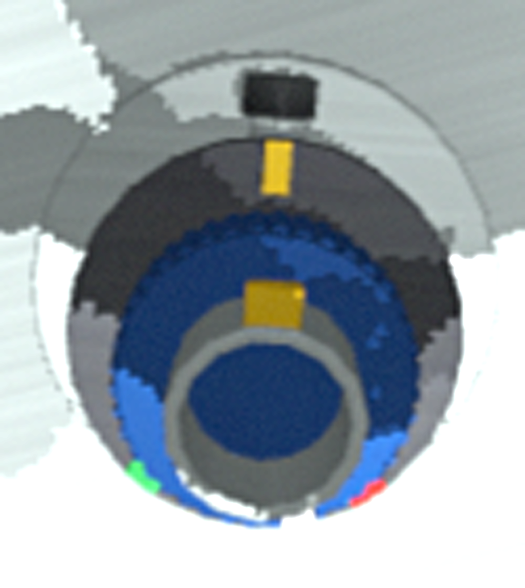

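The rim centre refines to about (283.5,200.5), giving an axis near (0.5695, 0.2285). I'll descend in place, then close.

```bash
python3 -m inch '[[1,-0.016,0.017,0.2,0,0,0],[1,0,0,0.4,0,0,0],[1,0,0,0.4,0,0,0],[1,0,0,0.35,0,0,0],[1,0,0,0.25,0,0,0],[1,0,0,0.13,0,0,0],[1,0,0,0,0,0,0],[1,0,0,0,0,0,0]]'; python3 - <<'E'
from h import *
s=robot.read_state();print(s['t'],s['eef_pos'],s['contact_force'],s['wrist_torque'])
E
```

```text
t: 2.32
eef_pos: [0.5698, 0.2335, 0.0655]
ee_rot: [[-0.968, 0.253, 0.0], [0.253, 0.968, 0.001], [-0.0, 0.001, -1.0]]
contact_force: [-0.3, -0.3, 0.1]
gripper_width: 0.0858
grip_force: 0.0
2.3167 [0.5698 0.2335 0.0655] [-0.2919 -0.2996  0.0999] [-0.0364 -0.046  -0.0287]
```

```bash
python3 -m inch '[[1,-0.013,-0.048,0.035,0,0,0],[1,0,0,0,0,0,0],[1,0,0,0,0,0,0],[1,0,0,0,0,0,0]]'; python3 - <<'E'
from h import *
T=pose();im=viewer.capture('wrist');cv2.imwrite('pics/w2.png',im)
s=robot.read_state();print(s['t'],s['eef_pos'],s['q'])
E
```

```text
t: 2.65
eef_pos: [0.571, 0.2267, 0.0627]
ee_rot: [[-0.967, 0.256, 0.002], [0.256, 0.967, 0.001], [-0.002, 0.002, -1.0]]
contact_force: [0.7, -0.1, -0.5]
gripper_width: 0.0851
grip_force: 0.0
2.7 [0.5707 0.2268 0.0625] [-39.9456  30.1684  18.0598 104.2404 -12.2485  47.3703  59.3494]
```

View pics/w2.png

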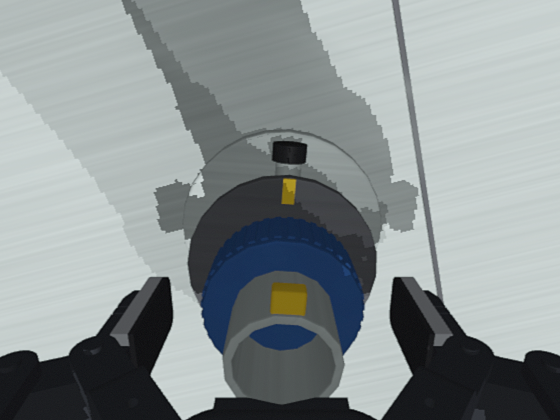

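The fingers straddle the ring, with its centre at about column 284 and the finger midline at 281. I'll nudge 1 mm and close.

```bash
python3 -m inch '[[1,0,0.01,0,0,0,0],[-1,0,0,0,0,0,0],[-1,0,0,0,0,0,0],[-1,0,0,0,0,0,0],[-1,0,0,0,0,0,0],[-1,0,0,0,0,0,0],[-1,0,0,0,0,0,0],[-1,0,0,0,0,0,0]]'; python3 - <<'E'
from h import *
s=robot.read_state();print(s['t'],s['eef_pos'],s['contact_force'],s['wrist_torque'],s['gripper_width'],s['grip_force'])
E
```

```text
t: 3.37
eef_pos: [0.5701, 0.2275, 0.0617]
ee_rot: [[-0.967, 0.255, -0.0], [0.255, 0.967, -0.0], [0.0, -0.0, -1.0]]
contact_force: [-1.2, -0.2, 5.6]
gripper_width: 0.0565
grip_force: 63.6
3.3667 [0.5701 0.2275 0.0617] [-1.1814 -0.1852  5.5947] [-0.1855  0.4308  0.0803] 0.056518997492131726 63.63668918609619
```

The grip is good: 56.5 mm wide, 64 N, and little side load. Next is the first 20° clockwise (+z tool).

```bash
python3 -m inch '[[-1,0,0,0,0,0,0.02],[-1,0,0,0,0,0,0.02],[-1,0,0,0,0,0,0.02],[-1,0,0,0,0,0,0.02],[-1,0,0,0,0,0,0.02],[-1,0,0,0,0,0,0.01],[-1,0,0,0,0,0,0],[-1,0,0,0,0,0,0]]'; cat > st.py <<'E'
from h import *
s=robot.read_state();R=s['ee_rot'];print(s['t'],s['eef_pos'],s['contact_force'],s['wrist_torque'],s['gripper_width'],s['grip_force'],'yaw cw',np.degrees(np.arctan2(-R[1,1],R[0,1]))+75.2)
E
python3 st.py
```

```text
t: 4.03
eef_pos: [0.5701, 0.2275, 0.0618]
ee_rot: [[-0.823, 0.568, -0.0], [0.568, 0.823, 0.0], [0.0, -0.0, -1.0]]
contact_force: [-2.0, -0.8, 4.7]
gripper_width: 0.0563
grip_force: 64.0
4.0333 [0.5701 0.2275 0.0618] [-1.9624 -0.8074  4.6899] [-0.1109  0.4109 -0.0563] 0.05625146835468681 63.991767168045044 yaw cw 19.802728795241414
```

```bash
python3 -m inch '[[-1,0,0,0,0,0,0.02],[-1,0,0,0,0,0,0.02],[-1,0,0,0,0,0,0.02],[-1,0,0,0,0,0,0.02],[-1,0,0,0,0,0,0.02],[-1,0,0,0,0,0,0.02],[-1,0,0,0,0,0,0.01],[-1,0,0,0,0,0,0],[-1,0,0,0,0,0,0]]'; python3 st.py; python3 - <<'E'
from h import *
a=viewer.capture('top')[150:230,105:195];b=viewer.capture('scene')[265:365,305:400]
f=lambda i,k:cv2.resize(i,None,fx=k,fy=k,interpolation=cv2.INTER_CUBIC)
A=f(a,4.4);B=f(b,4);h=400
p=lambda i:cv2.copyMakeBorder(i,0,h-i.shape[0],0,0,cv2.BORDER_CONSTANT)
cv2.imwrite('pics/c3.png',cv2.convertScaleAbs(np.hstack([p(A),p(B)]),alpha=1.6))
E
```

```text
t: 4.78
eef_pos: [0.5701, 0.2275, 0.0618]
ee_rot: [[-0.53, 0.848, -0.0], [0.848, 0.53, 0.0], [0.0, -0.0, -1.0]]
contact_force: [-2.7, -1.4, 5.3]
gripper_width: 0.0565
grip_force: 64.0
4.7833 [0.5701 0.2275 0.0618] [-2.6733 -1.3512  5.2972] [-0.1634  0.4448 -0.0543] 0.0564905568648551 64.0317714214325 yaw cw 43.20208003993349
```

View pics/c3.png

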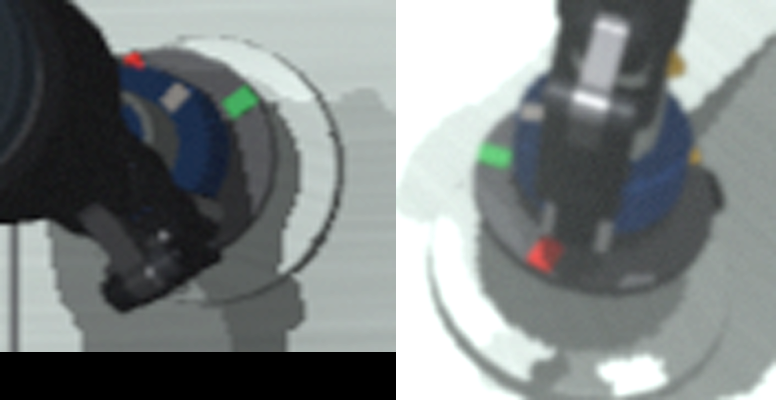

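The stripe has turned with the ring, now at (176,96) with green at (240,101). The barrel lip is unchanged at (676,65). From here I use small steps with torque checks.

```bash
python3 - <<'E'
from h import *
t=lambda x,y:((x+.5)/4.4+104.5,(y+.5)/4.4+149.5)
for uv,z in (((176,96),.09),((240,101),.056)):
    v=atz('top',t(*uv),z)-np.array([.57,.228,0]);print(-np.degrees(np.arctan2(v[1],v[0])))
E
python3 -m inch '[[-1,0,0,0,0,0,0.01],[-1,0,0,0,0,0,0.01],[-1,0,0,0,0,0,0.01],[-1,0,0,0,0,0,0],[-1,0,0,0,0,0,0]]'>/dev/null; python3 st.py
python3 -m inch '[[-1,0,0,0,0,0,0.007],[-1,0,0,0,0,0,0],[-1,0,0,0,0,0,0]]'>/dev/null; python3 st.py
```

```text
44.37982240729135
55.13473016429883
5.3 [0.5701 0.2275 0.0618] [-3.0358 -0.7387  4.4412] [-0.1806  0.4358 -0.1132] 0.056455493774508425 64.02446866035461 yaw cw 48.598333114429245
5.55 [0.5701 0.2275 0.0617] [-2.6053 -1.2193  5.4795] [-0.0777  0.447  -0.0744] 0.056623780908742066 64.02021646499634 yaw cw 49.85874022818556
```

```bash

python3 -m inch '[[-1,0,0,0,0,0,0.006],[-1,0,0,0,0,0,0],[-1,0,0,0,0,0,0]]'>/dev/null; python3 st.py
python3 -m inch '[[-1,0,0,0,0,0,0.006],[-1,0,0,0,0,0,0],[-1,0,0,0,0,0,0]]'>/dev/null; python3 st.py
```

```text
5.8 [0.5701 0.2275 0.0618] [-2.282  -0.7403  5.8531] [-0.1853  0.4342 -0.0407] 0.056369740937645324 64.017573595047 yaw cw 50.943208443603794
6.05 [0.5701 0.2275 0.0618] [-2.8303 -1.8288  5.5726] [-0.0977  0.448  -0.0494] 0.05636271077405359 64.01601791381836 yaw cw 52.021951368280924
```

```bash

python3 -m inch '[[-1,0,0,0,0,0,0.004],[-1,0,0,0,0,0,0],[-1,0,0,0,0,0,0]]'>/dev/null; python3 st.py
python3 -m inch '[[-1,0,0,0,0,0,0.004],[-1,0,0,0,0,0,0],[-1,0,0,0,0,0,0]]'>/dev/null; python3 st.py
```

```text
6.3 [0.5702 0.2275 0.0618] [-2.5176 -1.1583  5.5774] [-0.1254  0.4839 -0.0529] 0.056587451214465206 64.01529908180237 yaw cw 52.742003988256656
6.55 [0.5701 0.2275 0.0617] [-3.0929 -0.2969  6.0789] [-0.1386  0.4083 -0.0393] 0.05651516359444215 64.01416182518005 yaw cw 53.460703310381774
```

```bash

python3 -m inch '[[-1,0,0,0,0,0,0.003],[-1,0,0,0,0,0,0],[-1,0,0,0,0,0,0]]'>/dev/null; python3 st.py
python3 -m inch '[[-1,0,0,0,0,0,0.003],[-1,0,0,0,0,0,0],[-1,0,0,0,0,0,0]]'>/dev/null; python3 st.py
```

```text
6.8 [0.5701 0.2275 0.0618] [-3.4476 -0.6559  6.445 ] [-0.1706  0.4069 -0.0965] 0.056425965534309404 64.01282072067261 yaw cw 53.999683800150095
7.05 [0.5701 0.2275 0.0618] [-1.6483 -1.0147  5.3137] [-0.1794  0.4549 -0.045 ] 0.056171731146193005 64.01162981987 yaw cw 54.533798050947645
```

```bash

python3 -m inch '[[-1,0,0,0,0,0,0.003],[-1,0,0,0,0,0,0],[-1,0,0,0,0,0,0]]'>/dev/null; python3 st.py

```

```text
7.3 [0.5701 0.2275 0.0618] [-2.7638 -0.9837  5.3475] [-0.1866  0.4523  0.2754] 0.05647897464103726 64.00734186172485 yaw cw 54.97806475429882
```

```bash

python3 -m inch '[[-1,0,0,0,0,0,0.003],[-1,0,0,0,0,0,0],[-1,0,0,0,0,0,0]]'>/dev/null; python3 st.py

```

```text
7.55 [0.5701 0.2275 0.0617] [-2.7406 -0.5281  4.6476] [-0.2143  0.404   0.2676] 0.056281916606859585 63.99089455604553 yaw cw 55.49447251785129
```

The torque stepped by about 0.32 N m at about 55°, so the stop is reached. I'll release and retreat straight up.

```bash

python3 -m inch '[[1,0,0,0,0,0,0],[1,0,0,0,0,0,0],[1,0,0,0,0,0,0],[1,0,0,0,0,0,0],[1,0,0,0,0,0,0],[1,0,0,0,0,0,0],[1,0,0,-0.2,0,0,0],[1,0,0,-0.35,0,0,0],[1,0,0,-0.35,0,0,0],[1,0,0,-0.35,0,0,0],[1,0,0,-0.35,0,0,0],[1,0.35,0,0,0,0,0],[1,0.35,0,0,0,0,0],[1,0.35,0,0,0,0,0],[1,0.35,0,0,0,0,0],[1,0.3,0,0,0,0,0],[1,0,0,0,0,0,0],[1,0,0,0,0,0,0]]'; python3 - <<'E'
from h import *
a=viewer.capture('top')[150:230,105:195];b=viewer.capture('scene')[265:365,305:400]
f=lambda i,k:cv2.resize(i,None,fx=k,fy=k,interpolation=cv2.INTER_CUBIC)
A=f(a,4.4);B=f(b,4);h=400
p=lambda i:cv2.copyMakeBorder(i,0,h-i.shape[0],0,0,cv2.BORDER_CONSTANT)
cv2.imwrite('pics/c4.png',cv2.convertScaleAbs(np.hstack([p(A),p(B)]),alpha=1.6))
E
```

```text
t: 9.05
eef_pos: [0.5109, 0.3913, 0.2207]
ee_rot: [[-0.342, 0.94, -0.001], [0.94, 0.342, 0.0], [0.001, -0.001, -1.0]]
contact_force: [0.1, -0.4, -0.3]
gripper_width: 0.0852
grip_force: 0.0
```

View pics/c4.png

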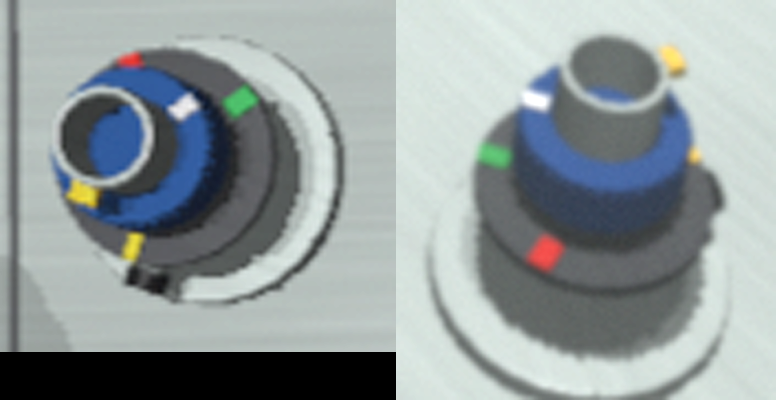

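The stripe is at (184,106), in line with green at (240,101) once parallax is allowed for. The lip is still at (84,195)/(672,60) and the gripper is clear. I'll check the angle and hand in if it agrees.

```bash
python3 - <<'E'
from h import *
t=lambda x,y:((x+.5)/4.4+104.5,(y+.5)/4.4+149.5)
v=atz('top',t(184,106),.09)-np.array([.57,.228,0]);a=-np.degrees(np.arctan2(v[1],v[0]));print(a)
if abs(a-55.1)<4: print(robot.job_done())
E
```

```text
55.17733150976314
the job is handed in; nothing more can be done
None
```

The blue ring is at its stop with the white stripe at the green mark (stripe 55.2°, mark 55.1°). The barrel shows no visible movement, though I turned about 0.5° more after reaching the stop. I never touched the plain ring, and the gripper is open and clear; the job was handed in at about 9 s.

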